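Stop the bench centrifuge, release its hatch, reset the stop

ROBOT

A 7-joint arm with a two-finger parallel gripper is mounted at the origin on the work surface. World frame = base frame: x ahead of the robot, y to its left, z up, the work surface at z = 0. Lengths are in m, angles in rad, forces in N, time in s.
With the tool pointing down it reaches from about 0.4 to 0.9 m from the base axis. Payload 5.5 kg.
Tool frame: the origin (TCP) lies midway between the tips of the shut fingers; the grasp point (between the pads) lies 19 mm behind it; z points along the fingers, y is the line along which they close (so a half turn about z gives the same grasp; the last joint's range is limited). The gripper opens to 92 mm and grips with 3 to 60 N. Pads are 19 mm wide; open, the fingers measure 130 mm over their backs; the gripper's body (75 mm by 190 mm) begins 47 mm behind the grasp point.
Start: joints at [-1.055, 0.501, -0.427, 1.55, 0.221, 1.138, -0.21], TCP at [0.163, 0.629, 0.227] pointing down, gripper open.
Joint ranges: [-2.88, 2.88], [-0.31, 2.03], [-1.54, 1.56], [0.2, 2.42], [-1.41, 4.55], [0.19, 2.02], [-2.57, 2.57]. Speed limits (rad/s): [2.57, 2.57, 3.14, 3.14, 3.14, 3.14, 3.14].

INTERFACE

Orientations are given as a 3x3 rotation matrix whose columns are the frame's x, y, z axes.
In Python, from cell import ctrl gives the robot as it stands. Calls block until the motion is done:
- ctrl.move_pose(position, orientation): joint-space move of the TCP to a pose.
- ctrl.move_l(position, orientation=None, vel=0.15, guard=None): straight line of the TCP; orientation=None keeps the orientation; vel is the mean speed in m/s. With guard (N) it stops when the force on the tool has changed by that much, and returns True; else False.
- ctrl.movej(angles): joint-space move.
- ctrl.set_gripper(opening): finger opening in m; the grip force is fixed at half the most; returns when the fingers have stopped.
- ctrl.wait(seconds).
- ctrl.inverse_kinematics(position, orientation): joint angles nearest the present ones, or None.
- ctrl.read_camera(name): name is "scene" or "top"; returns (picture, depth): 480x640x3 uint8, blue, green, red; 480x640 float32, m along the optical axis (not along the pixel's ray), 0 where there is no reading.
- ctrl.camera_params(name): a dict with "intrinsics" (3x3 intrinsics, pixels), "k1" (the pictures are not rectified: a ray, as slopes to the right and down, at radius r is drawn at 1 + k1 r^2 times it, then the intrinsics apply), "R" (3x3) and "t" (3): a world point X has camera coordinates R X + t. Camera axes: x right, y down, z forward; pixel columns grow to the right and rows downward; lengths in m; the calibration is good to about 2 mm. A picture is of the moment at which its call begins. camera_params takes no time and is no camera call.
A pose or a line that the arm cannot do raises ctrl.IKError and nothing moves.
- ctrl.job_done(): hands the job in; it is judged then, once.
Readings, each from a call of its own:
- ctrl.current_clock(): time.
- ctrl.current_q(): joint angles.
- ctrl.current_qd(): joint speeds.
- ctrl.current_effort(): joint torques, N m.
- ctrl.current_tool_pos(): TCP position.
- ctrl.current_ee_rot(): TCP orientation.
- ctrl.current_contact_force(): force on the tool from outside, world axes, zero at the start.
- ctrl.current_ft_torque(): the same for the moment, N m.
- ctrl.current_width(): finger opening in m.
- ctrl.current_gripper_force(): force on a finger pad.
Only numpy, scipy, OpenCV 4.12 (cv2) and the standard library are available. Lean on these libraries where they do the work, as an engineer would, in place of code of your own. Each camera call takes 0.05 s, during which the arm holds its last target. There are 200 camera calls.

TASK

The centrifuge has to be opened for unloading: press the mushroom stop button on the tilted stand until it stays down by itself and let go of it, then press the latch bar on top of the centrifuge and let the sprung hatch swing fully open on its own, never touching the hatch. Last, with the hatch left open, turn the mushroom head clockwise so that it pops back up, and let go of it. Leave the bowl, the bottle and the jar where they stand.

Things in the scene. Friction and masses are not known exactly. Their poses are not given: they have to be found in the camera images.
- stop_unit: the whole fixed stop unit: a steel foot plate 120 x 110 mm, 8 mm thick, with a post that carries a white box 80 x 80 x 56 mm; the box's face leans 28 degrees from level towards the unit's front (its own -x) and bears the black mushroom button in its middle. Origin: underside of the foot, z up. Stands either left or right of the centrifuge
- stop_top (a point): centre of the flat top of the mushroom head; z axis points out along the button's axis, 28 degrees from vertical. Moves in with the button, does not turn with the head. Head: round, black, fluted, 40 mm across, 24 mm high, all below this point along -z; grip its sides, any finger direction. The box's face is 38 mm below this point when up, 32 mm when latched; a 48 mm collar stands 4 mm off it
- stop (a joint): how far the mushroom button is pressed in along its axis, m: 0 up, 0.008 bottomed. Spring 3 N at the start, about 7 N at the bottom, 1 or 2 N more before the click; pressed past 0.0065 it clicks and stays latched at about 0.006 when let go. It cannot be pulled up while latched
- stop_knob (a joint): turn of the mushroom head, rad: 0 at rest, positive clockwise looking at the head from outside, limit 1.0; a weak spring (under 0.1 N m) turns it back. While latched, a turn past about 0.65 frees the button: it springs up 6 mm (about 6 N) as soon as the grip does not hold it back. So let go while it is still turned; if turned back before it is up, it stays latched
- centrifuge: fixed white bench centrifuge 260 mm deep (x), 240 mm wide (y), 130 mm high; origin under its centre, front looks to its own -x. The front 80 mm of the top is a fixed shelf with the latch; behind it lies the hatch
- latch_top (a point): centre of the top of the latch, a black ribbed bar 26 mm (x) by 54 mm (y) that stands 10 mm proud of the shelf, top 140 mm above the table; x, y, z axes as the centrifuge's. Its centre is 53 mm in front of the hatch's front edge
- latch (a joint): tilt of the latch bar, rad, as it is pressed: 0 up, 0.17 bottomed. The bar rocks on a pin 40 mm behind and 40 mm below its top centre, so that point goes down 6 to 7 mm and forward as much. Takes about 2.5 N at the start, 5 N at the bottom; past about 0.1 (4 mm down) the hatch is released; it springs back up when let go
- mortar: bystander: loose white bowl 140 mm across, 80 mm high, on the side of the centrifuge opposite the stop unit; origin under its centre
- amber_bottle: bystander: loose amber bottle 68 mm across, 140 mm high; origin under its centre
- clear_jar: bystander: loose clear jar 64 mm across, 85 mm high; origin under its centre
- hatch: grey hatch panel 167 mm (x) by 216 mm (y) by 8 mm, top 139 mm above the table when shut. Origin: middle of its hinge line at the rear, 132 mm up; the panel reaches from there to its own -x. Shut, its z is vertical; released, a spring swings its front edge up and back in about a second, to 1.35 rad (77 degrees) fully open: z then leans towards the rear
- hatch_edge (a point): middle of the hatch's front edge, 167 mm from the hinge line: 135 mm above the table when shut, about 295 mm when fully open
Things that resemble listed ones, but are neither listed nor needed, are in the scene too. Leave any red look-alike of the stop_unit alone.

How it is judged:
On the way, in this order (a step that is already met when the one before it is completed fails the run):
1. the stop button is latched down and let go (value of joint stop above 0.0045 m and contact force between stop_unit and the arm below 0.5 N and contact force between stop_unit and the fingers below 0.5 N), for 0.2 s.
2. the hatch has sprung open while the stop is still down (angle between hatch's own z axis and vertical above 1.1 rad and value of joint stop above 0.0045 m), for 0.2 s.
At the end, for the whole second after the job is handed in: the stop button is up again (within 1.5 mm) with its head turned back by its spring (under 0.2 rad), the latch bar is up (within 0.04 rad) and the hatch stands open by more than 1.1 rad (value of joint stop below 0.0015 m and value of joint stop_knob below 0.2 rad and angle between hatch's own z axis and vertical above 1.1 rad and value of joint latch below 0.04 rad); the robot touches nothing.
It fails at once if the robot touches the hatch with more than 1 N (contact force between hatch and the arm above 1 N or contact force between hatch and the fingers above 1 N).
It fails at once if the bowl, bottle or jar is moved by more than 20 mm (distance of any of mortar, amber_bottle, clear_jar from where it was at the start of the episode above 0.02 m).
It also fails if it takes over 58 s, if anything falls off the work surface, if the arm or the gripper's body presses on something with over 40 N, if the wrist force passes 120 N, or if a joint passes its speed limit or range.

## Working session

There is one attempt and no reset: what is moved stays moved. The work goes in short steps, each a Python script; the robot and the scene stay as the last script left them, time stands still between calls to the robot, and variables do not carry over. Pictures are saved under pics/ and viewed, at most 10 in all, crops included, and the job is handed in when it is done.

```bash
mkdir -p pics; ls; cat > h.py <<'E'
import numpy as np, cv2
from cell import ctrl
def cloud(name):
    im,d=ctrl.read_camera(name); p=ctrl.camera_params(name)
    K=np.array(p["intrinsics"]);R=np.array(p["R"]);t=np.array(p["t"])
    v,u=np.mgrid[0:480,0:640].astype(float)
    uv=np.stack([u,v],-1).reshape(-1,1,2)
    s=cv2.undistortPoints(uv,K,np.array([p["k1"],0,0,0,0.])).reshape(480,640,2)
    P=np.dstack([s,np.ones((480,640))])*d[...,None]
    W=(P-t)@R
    W[d<=0]=np.nan
    return im,W,(R,t)
E
python3 - <<'E'
from h import *
for n in("scene","top"):
    im,W,(R,t)=cloud(n); cv2.imwrite(f"pics/{n}0.png",im); np.savez(f"{n}0.npz",im=im,W=W); print(n,"cam at",-R.T@t, ctrl.camera_params(n)["k1"])
print(ctrl.current_clock(),ctrl.current_ee_rot())
E
```

```text
pics
scene cam at [ 0.21212882 -0.24957967  1.28013835] -0.07189810074944994
top cam at [ 0.46285423 -0.09097365  1.53208397] -0.1259727192599824
0.1 [[-9.68229450e-01  2.50062991e-01 -4.81358871e-04]
 [ 2.50063448e-01  9.68228073e-01 -1.63391324e-03]
 [ 5.74839407e-05 -1.70237317e-03 -9.99998549e-01]]
```

View pics/scene0.png

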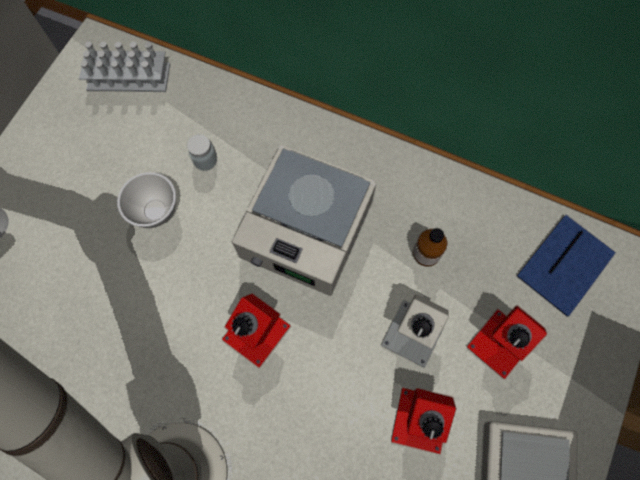

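View pics/top0.png

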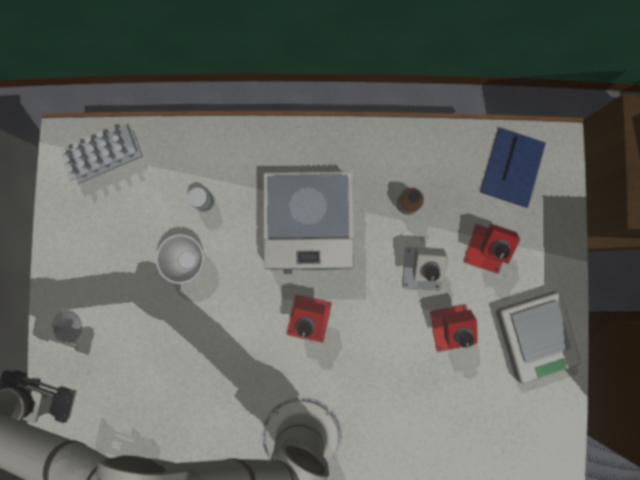

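The stop unit (white) has its button at scene (422,325) / top (430,270). The latch is at scene (287,248) / top (308,257). The bottle is at scene (431,243), and there are red look-alikes near the unit and in front of the centrifuge.

```bash
cat > m.py <<'E'
from h import *
def fitplane(P,it=300,tol=.003):
    rng=np.random.default_rng(0);best=None
    for _ in range(it):
        a,b,c=P[rng.choice(len(P),3,False)];n=np.cross(b-a,c-a)
        if np.linalg.norm(n)<1e-7: continue
        n/=np.linalg.norm(n);m=abs((P-a)@n)<tol
        if best is None or m.sum()>best.sum(): best=m
    Q=P[best];c=Q.mean(0);n=np.linalg.svd(Q-c)[2][2];return c,n*np.sign(n[2]),best
def run(n,cs,cl):
    z=np.load(n+"0.npz");im,W=z["im"].astype(int),z["W"]
    val=im.max(2); v,u=np.mgrid[0:480,0:640]
    ok=np.isfinite(W[...,2])
    reg=ok&(abs(u-cs[0])<45)&(abs(v-cs[1])<45)
    P=W[reg&(W[...,2]>.09)&(val>110)&((im.max(2)-im.min(2))<50)]; c,nn,m=fitplane(P)
    print(n,"face c",c.round(4),"n",nn.round(3),"tilt",np.degrees(np.arccos(nn[2])).round(1),m.sum(),"yaw",np.degrees(np.arctan2(-nn[1],-nn[0])).round(1))
    # head: points above the face
    h=(W-c)@nn; H=W[reg&(h>.028)&(h<.05)&(W[...,2]<.4)]; hh=(H-c)@nn
    print(" head pts",len(H),"h pct",np.percentile(hh,[10,50,90]).round(4),"mean",H.mean(0).round(4))
    T=H[hh>np.median(hh)-.004]; print(" top",len(T),((T.max(0)+T.min(0))/2).round(4),T.mean(0).round(4))
    D=W[reg&(val<70)&(h>-.02)]; print(" zmax", np.nanmax(W[reg][:,2]).round(4))
    F=W[reg&(W[...,2]>.004)&(W[...,2]<.014)][:,:2]; print(" foot",cv2.minAreaRect(F.astype(np.float32)))
    # centrifuge
    reg=ok&(abs(u-cl[0])<100)&(abs(v-cl[1])<120)&(W[...,2]>.12)&(W[...,2]<.15)
    mk=cv2.connectedComponents(reg.astype(np.uint8))[1]; lab=mk[reg&(abs(u-cl[0])<12)&(abs(v-cl[1])<12)]; reg=mk==np.bincount(lab).argmax()
    print(" centrifuge",cv2.minAreaRect(W[reg][:,:2].astype(np.float32)), "z",np.median(W[reg][:,2]).round(4))
    L=reg&(val<75)&(abs(u-cl[0])<22)&(abs(v-cl[1])<22); print(" latch",L.sum(),W[L].mean(0).round(4),np.median(W[L][:,2]).round(4),cv2.minAreaRect(W[L][:,:2].astype(np.float32)))
    # all tall obstacles
    mk,lab,st,ce=cv2.connectedComponentsWithStats((ok&(W[...,2]>.03)&(W[...,2]<.4)).astype(np.uint8))
    for i in range(1,mk):
        if st[i,4]>80:
            Q=W[lab==i]; print("  obj",ce[i].round(),Q.min(0).round(3),Q.max(0).round(3))
run("scene",(422,325),(287,248)); run("top",(430,270),(308,257))
E
python3 m.py
```

```text
scene face c [ 0.4893 -0.3466  0.1419] n [-0.481  0.023  0.876] tilt 28.8 786 yaw -2.7
 head pts 327 h pct [0.0316 0.0362 0.0398] mean [ 0.4718 -0.3441  0.1733]
 top 285 [ 0.4721 -0.3448  0.1728] [ 0.4713 -0.3442  0.1739]
 zmax 0.1839
 foot ((0.5206122398376465, -0.3573913872241974), (0.20916244387626648, 0.20619083940982819), 23.080949783325195)
 centrifuge ((0.6178568601608276, -0.016920797526836395), (0.26432159543037415, 0.24170039594173431), 1.3070124387741089) z 0.1387
 latch 338 [ 0.5165 -0.0195  0.1397] 0.1403 ((0.5378734469413757, -0.017583943903446198), (0.07206205278635025, 0.057603999972343445), 0.6167457699775696)
  obj [563.  28.] [ 1.35  -0.658  0.03 ] [1.368 0.002 0.289]
  obj [122.  63.] [0.737 0.498 0.03 ] [0.902 0.728 0.112]
  obj [200. 150.] [0.651 0.269 0.03 ] [0.71  0.33  0.093]
  obj [304. 219.] [ 0.471 -0.14   0.03 ] [0.75  0.106 0.15 ]
  obj [144. 196.] [0.44  0.279 0.03 ] [0.577 0.415 0.088]
  obj [430. 245.] [ 0.649 -0.336  0.03 ] [ 0.714 -0.267  0.147]
  obj [252. 320.] [ 0.299 -0.067  0.073] [0.405 0.027 0.186]
  obj [423. 321.] [ 0.452 -0.387  0.079] [ 0
[... 993 characters left out ...]
5  0.045] [0.747 0.108 0.151]
  obj [200. 199.] [0.65  0.271 0.031] [0.714 0.33  0.095]
  obj [410. 201.] [ 0.648 -0.333  0.03 ] [ 0.715 -0.267  0.149]
  obj [499. 243.] [ 0.507 -0.589  0.083] [ 0.614 -0.486  0.185]
  obj [176. 258.] [0.439 0.28  0.03 ] [0.577 0.417 0.089]
  obj [429. 264.] [ 0.454 -0.384  0.085] [ 0.549 -0.303  0.185]
  obj [539. 337.] [ 0.17 -0.8   0.03] [ 0.428 -0.557  0.081]
  obj [307. 318.] [ 0.3   -0.064  0.082] [0.403 0.031 0.184]
  obj [460. 329.] [ 0.277 -0.475  0.081] [ 0.379 -0.382  0.185]
  obj [ 61. 327.] [0.271 0.691 0.03 ] [0.325 0.741 0.096]
  obj [ 41. 396.] [0.104 0.528 0.223] [0.221 0.72  0.4  ]
  obj [302. 445.] [-0.021 -0.082  0.03 ] [0.082 0.071 0.4  ]
```

```bash
python3 -c "
import cv2,numpy as np
a=cv2.imread('pics/scene0.png')[270:380,370:480];b=cv2.imread('pics/top0.png')[225:315,385:475]
c=cv2.imread('pics/top0.png')[235:280,260:360]
s=lambda x:cv2.resize(x,(390,390),interpolation=cv2.INTER_CUBIC)
cv2.imwrite('pics/crop.png',np.hstack([s(a),s(b)]))"
```

```text
(no output)
```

View pics/crop.png

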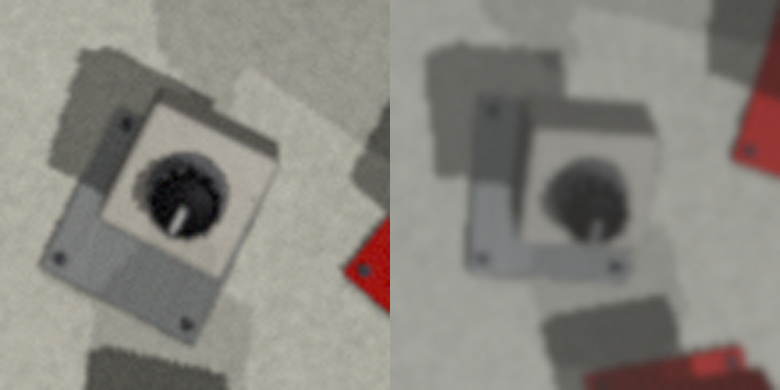

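The crop confirms that the unit's front faces the robot and the button is on the tilted face. Next I refine the head centre and check reach.

```bash
cat > m2.py <<'E'
from m import fitplane
from h import *
for n,(cu,cv) in (("scene",(422,325)),("top",(430,270))):
    z=np.load(n+"0.npz");im,W=z["im"].astype(int),z["W"];v,u=np.mgrid[0:480,0:640]
    reg=(abs(u-cu)<30)&(abs(v-cv)<35)&(W[...,1]>-.40)&(W[...,1]<-.29)&(W[...,0]>.44)
    P=W[reg&(W[...,2]>.09)&(im.max(2)>110)];c,nn,m=fitplane(P)
    nn=np.array([nn[0],nn[1],0]);nn/=np.linalg.norm(nn);yaw=np.arctan2(-nn[1],-nn[0])
    s,co=np.sin(np.radians(28)),np.cos(np.radians(28));N=np.array([nn[0]*s,nn[1]*s,co])
    ex=-np.array([nn[0]*co,nn[1]*co,-s]);ey=np.cross(N,ex)
    F=P[m]-c;q=np.c_[F@ex,F@ey].astype(np.float32);r=cv2.minAreaRect(q)
    q2=np.percentile(q,[1,99],axis=0)
    fc=c+ex*r[0][0]+ey*r[0][1]
    print(n,"rect",r,"fc",fc.round(4),"top from face",(fc+.038*N).round(4),"pct mid",(c+ex*q2[:,0].mean()+ey*q2[:,1].mean()+.038*N).round(4),np.diff(q2,axis=0))
    h=(W-c)@N;H=W[reg&(h>.03)&(h<.046)]-c;a=np.c_[H@ex,H@ey].astype(np.float32);e=cv2.minEnclosingCircle(a);med=np.median(H@N)
    print("  head circle",e,"h",med, "top",(c+ex*e[0][0]+ey*e[0][1]+med*N).round(4),"mean",(c+H.mean(0)).round(4),"yaw",yaw)
E
sed -i 's/^run(/if __name__=="__main__": run(/;s/; run("top"/,run("top"/' m.py
python3 m2.py
cat >> h.py <<'E'
def frame(z,y):  # tool frame from approach axis and rough closing direction
    z=np.array(z,float);z/=np.linalg.norm(z);y=np.array(y,float);y-=z*(y@z);y/=np.linalg.norm(y)
    return np.column_stack([np.cross(y,z),y,z])
def rotz(R,a): return R@cv2.Rodrigues(np.array([0,0,a],float))[0]
YAW=np.radians(-2.8)
N=np.array([-np.cos(YAW)*np.sin(np.radians(28)),-np.sin(YAW)*np.sin(np.radians(28)),np.cos(np.radians(28))])
E
python3 - <<'E'
from h import *
T=np.array([.4715,-.3443,.1745]); L=np.array([.513,-.0185,.140])
RL=frame([np.sin(.3),0,-np.cos(.3)],[0,1,0])
for sgn in (1,-1):
    RB=frame(-N,[0,sgn,0])
    for nm,p,R in (("hov",T+.1*N,RB),("press",T,RB),("g-.75",T-.02*N,rotz(RB,-.75)),("g-.4",T-.02*N,rotz(RB,-.4)),("g0",T-.02*N,RB),("g.1",T-.02*N,rotz(RB,.15)),("g.45",T-.02*N,rotz(RB,.45)),("latch",L,frame(RL[:,2],[0,sgn,0])),("via",[.45,.0,.45],frame([0,0,-1],[0,sgn,0])),("up",[.163,.629,.4],ctrl.current_ee_rot())):
        q=ctrl.inverse_kinematics(p,R); print(sgn,nm,None if q is None else np.round(q,2))
E
```

```text
scene rect ((-0.001998845487833023, 0.0007668957114219666), (0.07975103706121445, 0.07988376915454865), 89.74298858642578) fc [ 0.4876 -0.3458  0.1409] top from face [ 0.4698 -0.3449  0.1745] pct mid [ 0.4698 -0.3447  0.1745] [[0.07814636 0.07770115]]
  head circle ((-0.002480042167007923, 0.0012450404465198517), 0.02133595570921898) h 0.03626268802373226 top [ 0.4702 -0.3444  0.1727] mean [ 0.4716 -0.3441  0.1734] yaw -0.04792450608262278
top rect ((-0.006306309252977371, -0.00017695873975753784), (0.0770312249660492, 0.07945029437541962), 89.2989501953125) fc [ 0.4898 -0.3438  0.1404] top from face [ 0.472  -0.343   0.1739] pct mid [ 0.4724 -0.3433  0.1741] [[0.07732269 0.07589522]]
  head circle ((-0.004805856384336948, -0.00041845356463454664), 0.02082991413772106) h 0.036693853843662576 top [ 0.4739 -0.3434  0.1735] mean [ 0.4749 -0.3421  0.1738] yaw -0.04536135577885629
1 hov [ 2.01  0.22 -1.26  2.08 -0.2   0.63  2.5 ]
1 press [ 1.52  0.37 -0.85  2.11 -0.09  0.41  2.39]
1 g-.75 [-0.14  0.54  1.13  2.15 -1.31  0.86 -2.13]
1 g-.4 [-0.14  0.54  1.13  2.15 -1.31  0.86 -2.48]
1 g0 [ 1.49  0.42 -0.85  2.1   0.02  0.37  2.3 ]
1 g.1 [ 1.49  0.42 -0.85  2.1   0.02  0.37  2.15]
1 g.45 [ 1.32  0.36 -0.64  2.11 -0.27  0.37  2.1 ]
1 latch [-0.03  0.19  0.01  2.24  0.01  0.41  1.54]
1 via [-0.3  -0.05  0.23  1.7   0.01  1.49  1.5 ]
1 up [-1.05  0.4  -0.45  1.31  0.17  1.47 -0.17]
-1 hov [ 0.21  0.06  0.68  2.13 -0.62  0.72 -0.28]
-1 press [ 0.19  0.3   0.68  2.15 -1.    0.63  0.04]
-1 g-.75 [ 0.19  0.35  0.68  2.14 -1.09  0.62  0.86]
-1 g-.4 [ 0.19  0.35  0.68  2.14 -1.09  0.62  0.51]
-1 g0 [ 0.19  0.35  0.68  2.14 -1.09  0.62  0.11]
-1 g.1 [ 0.19  0.35  0.68  2.14 -1.09  0.62 -0.04]
-1 g.45 [ 0.19  0.35  0.68  2.14 -1.09  0.62 -0.34]
-1 latch [-0.38  0.2   0.4   2.25 -0.19  0.42 -1.41]
-1 via [-0.35 -0.05  0.28  1.7   0.01  1.49 -1.64]
-1 up [-1.05  0.4  -0.45  1.31  0.17  1.47 -0.17]
```

```bash
cat >> h.py <<'E'
T=np.array([.4713,-.344,.1743]); RB=frame(-N,[0,-1,0])
def st(m=""):
    print(m,"t",round(ctrl.current_clock(),2),"p",np.round(ctrl.current_tool_pos(),4),"h",round(float((ctrl.current_tool_pos()-T)@N),4),"F",np.round(ctrl.current_contact_force(),2),"Fn",round(float(ctrl.current_contact_force()@N),2),"w",round(float(ctrl.current_width()),4))
E
python3 - <<'E'
from h import *
ctrl.move_l([.163,.629,.4],vel=.25); ctrl.set_gripper(0)
ctrl.move_pose([.45,0,.45],frame([0,0,-1],[0,-1,0])); st("via")
ctrl.move_pose(T+.1*N,RB); st("hov")
ctrl.move_l(T+.015*N,RB,vel=.08); st("near")
print(ctrl.move_l(T-.004*N,RB,vel=.01,guard=2)); st("touch")
E
```

```text
via t 4.84 p [0.4501 0.001  0.4498] h 0.2611 F [ 0.15 -0.32 -0.22] Fn -0.27 w 0.0005
hov t 6.3 p [ 0.4256 -0.3408  0.2631] h 0.0999 F [0.28 1.49 0.08] Fn -0.02 w 0.0006
near t 7.52 p [ 0.4643 -0.3441  0.188 ] h 0.0154 F [-0.46 -0.58 -0.48] Fn -0.23 w 0.0005
True
touch t 8.93 p [ 0.4716 -0.344   0.1734] h -0.0009 F [-0.36 -0.37  3.99] Fn 3.68 w 0.0002
```

```bash
python3 - <<'E'
from h import *
print(ctrl.move_l(T-.011*N,RB,vel=.01,guard=11)); st("pressed")
ctrl.move_l(T+.03*N,RB,vel=.05); ctrl.wait(.3); st("off")
im,W,_=cloud("scene"); H=W[(W[...,2]>.05)]; 
z0=np.load("scene0.npz")["W"]; h0=(z0-T)@N; h1=(W-T)@N
v,u=np.mgrid[0:480,0:640]; s=np.linalg.norm(z0-T-h0[...,None]*N,axis=2)
m=(s<.017)&(abs(h0)<.01); print(m.sum(),np.nanmedian(h0[m]),np.nanmedian(h1[m&(abs(h1)<.02)]), (m&(abs(h1)<.02)).sum())
E
```

```text
True
pressed t 9.7 p [ 0.4751 -0.3443  0.1668] h -0.0084 F [-3.24  1.04  8.83] Fn 9.34 w 0.0002
off t 10.93 p [ 0.4572 -0.3432  0.2005] h 0.0298 F [-0.82 -0.71 -0.11] Fn 0.27 w 0.0005
230 0.00013154511361455884 -0.0062163669830136905 54
```

The button stays down: depth shows the head about 6 mm lower. Next is the latch.

```bash
python3 - <<'E'
from h import *
RL=frame([np.sin(.3),0,-np.cos(.3)],[0,-1,0]); L=np.array([.513,-.0185,.140])
ctrl.move_l(T+.15*N,RB,vel=.15)
ctrl.move_pose(L+[-.03,0,.12],RL); st("hov")
ctrl.move_l(L+[0,0,.012],RL,vel=.1)
print(ctrl.move_l(L-[0,0,.006],RL,vel=.012,guard=1.8)); st("touch")
p=ctrl.current_tool_pos()
print(ctrl.move_l([p[0]-.004,p[1],p[2]-.0065],RL,vel=.012,guard=9)); st("pressed")
ctrl.move_l(L+[-.05,0,.06],RL,vel=.12)
ctrl.move_l(L+[-.1,-.0,.2],RL,vel=.2); ctrl.wait(1); st("off")
im,W,_=cloud("scene"); cv2.imwrite("pics/scene1.png",im)
E
```

```text
hov t 13.19 p [ 0.4829 -0.0194  0.2597] h 0.0774 F [ 0.   -0.42  0.1 ] Fn 0.08 w 0.0004
True
touch t 15.36 p [ 0.5121 -0.0185  0.1412] h -0.0409 F [-1.61  0.66  2.12] Fn 2.64 w 0.0001
False
pressed t 16.17 p [ 0.5081 -0.0186  0.1347] h -0.0447 F [-1.55 -0.07  2.66] Fn 3.08 w 0.0004
off t 18.87 p [ 0.413  -0.0185  0.34  ] h 0.1811 F [-1.05 -0.4   0.98] Fn 1.35 w 0.0002
```

View pics/scene1.png

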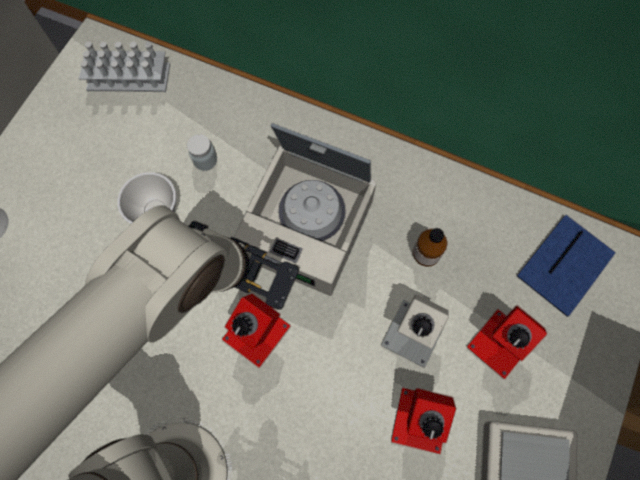

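The hatch is fully open, with its panel upright at about (320,150). The latch bar is up at (286,248), and the bystanders have not moved. Next I grip and turn the head at (422,325).

```bash
python3 - <<'E'
from h import *
z0=np.load("scene0.npz")["W"]; _,W,_=cloud("scene"); h0=(z0-T)@N; s=np.linalg.norm(z0-T-h0[...,None]*N,axis=2)
m=(s<.017)&(abs(h0)<.01); print("head h",np.nanmedian(((W-T)@N)[m]))
R=rotz(RB,-.75)
ctrl.move_pose(T+.13*N,R); ctrl.set_gripper(.08); st("hov")
ctrl.move_l(T+.01*N,R,vel=.12); st("near")
print("guard",ctrl.move_l(T-.027*N,R,vel=.03,guard=6)); st("in")
ctrl.set_gripper(0); st("gripped"); print(ctrl.current_gripper_force(),ctrl.current_ft_torque(),ctrl.current_q())
E
```

```text
head h -0.0056310463802466855
hov t 21.84 p [ 0.4104 -0.341   0.2891] h 0.13 F [ 0.87  0.62 -0.21] Fn -0.58 w 0.0801
near t 22.99 p [ 0.4666 -0.3442  0.1837] h 0.0105 F [-0.26 -0.31 -0.63] Fn -0.44 w 0.08
guard False
in t 24.38 p [ 0.484  -0.3447  0.1507] h -0.0268 F [ 0.42  0.31 -0.47] Fn -0.6 w 0.0798
gripped t 25.1 p [ 0.4838 -0.3444  0.1504] h -0.027 F [-1.98  1.61  1.61] Fn 2.39 w 0.0392
30.000020563602448 [0.10425504 0.76984719 0.10389754] [ 0.51562673  0.31338796  0.28476718  2.13409265 -0.93466133  0.50823087
  0.73399137]
```

```bash
python3 - <<'E'
from h import *
q=np.array(ctrl.current_q()); q0=q.copy()
for i in range(1,6):
    q[6]=q0[6]-.175*i; ctrl.movej(q); print(i,np.round(ctrl.current_q()[6]-q0[6],3),"M",round(float(-ctrl.current_ft_torque()@N),3)); 
st("turned")
ctrl.set_gripper(.08); ctrl.wait(.3); st("released")
ctrl.move_l(T+.06*N,vel=.1)
ctrl.move_l(T+.2*N,vel=.2); ctrl.wait(.5); st("off")
im,W,_=cloud("scene"); z0=np.load("scene0.npz")["W"]; h0=(z0-T)@N; s=np.linalg.norm(z0-T-h0[...,None]*N,axis=2)
m=(s<.017)&(abs(h0)<.01); h1=((W-T)@N)[m]; print("head h",np.nanmedian(h1),(abs(h1)<.01).sum(),m.sum())
it,Wt,_=cloud("top"); z0=np.load("top0.npz")["W"]; h0=(z0-T)@N; s=np.linalg.norm(z0-T-h0[...,None]*N,axis=2)
m=(s<.017)&(abs(h0)<.01); h1=((Wt-T)@N)[m]; print("top head h",np.nanmedian(h0[m]),np.nanmedian(h1),(abs(h1)<.01).sum(),m.sum())
cv2.imwrite("pics/scene2.png",im)
E
```

```text
1 -0.171 M -0.076
2 -0.344 M -0.069
3 -0.518 M -0.145
4 -0.692 M -0.071
5 -0.867 M -0.093
turned t 26.56 p [ 0.4837 -0.3443  0.1503] h -0.027 F [-3.94  1.67  3.74] Fn 5.19 w 0.0393
released t 27.68 p [ 0.4838 -0.3444  0.1504] h -0.027 F [-0.17 -0.06  0.53] Fn 0.55 w 0.08
off t 30.05 p [ 0.3776 -0.3393  0.3506] h 0.1997 F [-0.04  1.07 -0.28] Fn -0.21 w 0.0804
head h 0.0003768166922357743 230 230
top head h -0.0013378876937573322 -0.0013293134030360472 114 115
```

View pics/scene2.png

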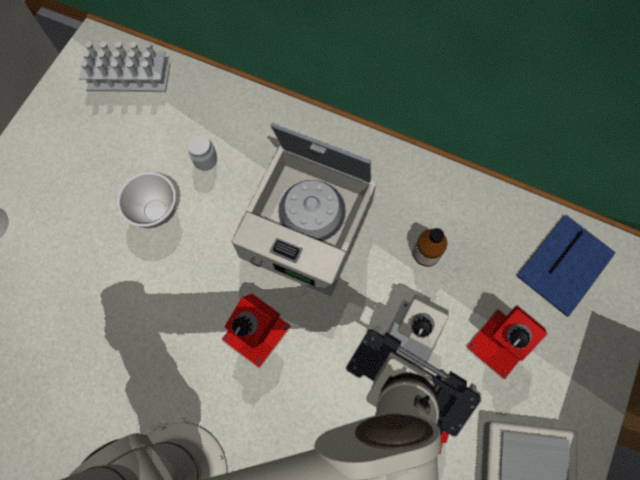

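The button head is back at its original height in both views (422,325), the hatch is open at (320,150), and the latch bar is up. The robot is clear of everything.

```bash
python3 -c "
from h import *
ctrl.wait(.5); print(ctrl.job_done())"
```

```text
the job is handed in; nothing more can be done
None
```

The job is handed in: I pressed and latched the stop, opened the hatch with the latch bar, then turned the mushroom head so it popped back up; camera checks agreed at each step, but the interface returned no verdict.

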